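# Set a shelf board to the length stop on the sawing board

### The arm

A 7-joint arm with a two-finger parallel gripper is mounted at the origin on the work surface. World frame = base frame: x ahead of the robot, y to its left, z up, the work surface at z = 0. Lengths are in m, angles in rad, forces in N, time in s.
With the tool pointing down it reaches from about 0.4 to 0.875 m from the base axis. Payload 19.3 kg.
Tool frame: the origin (TCP) lies at the very end of the fingers, on their centre line; the grasp point (between the pads) lies 19 mm behind it; z points along the fingers, y is the direction in which the jaws open and shut (so a half turn about z gives the same grasp; the last joint's range is limited). The gripper opens to 85 mm and grips with 20 to 120 N. Pads are 22 mm wide; open, the fingers measure 114 mm over their backs; the gripper's body (76 mm by 85 mm) begins 54 mm behind the grasp point. The pads swing forward as they close: fully open they stand 13 mm farther back than shut.
Start: joints at [-1.363, 0.521, -0.036, 1.599, 0.021, 1.021, -0.113], TCP at [0.171, 0.601, 0.231] pointing down, gripper open.
Joint ranges: [-2.91, 2.91], [-0.3, 2.13], [-1.5, 1.42], [0.17, 2.43], [-1.26, 4.41], [0.16, 1.93], [-2.52, 2.52]. Speed limits (rad/s): [1.89, 1.89, 2.39, 2.39, 3.01, 3.01, 3.01].

### API

Orientations are given as [roll, pitch, yaw] about the fixed x, y, z axes, in that order (R = Rz(yaw) Ry(pitch) Rx(roll)).
In Python, from workcell import bot, grab_frame, calibration, workorder gives the robot as it stands.
- The arm moves only by the tool move_arm, never from a script. Its arguments are lists of equal length, an entry for each row: "jaw": the closure in counts, from 0 (fully open) to 255 (shut); "dp": the shift along the tool's x, y, z in units of 800 mm (1.0 is 800 mm), a list of three; "rotation": the turn, a rotation vector about the tool's x, y, z in units of pi rad (1.0 is pi rad), a list of three. In form: {"jaw": [jaw, ...], "dp": [[dx, dy, dz], ...], "rotation": [[rx, ry, rz], ...]}. A call has 1 to 10 rows; each row shifts and turns the commanded pose from where the row before left it, along the tool's axes as they then stand; what a row does not reach is not made up. A row lasts 1/8 s, in which the tool goes at most 62.5 mm and 10.7 degrees, less where a joint would pass 70% of its speed; a pose out of reach is approached as far as the arm can. A call with a number of a shift or a turn outside -1 to 1 is refused whole. A call with a gripper value outside its range is refused whole. The fingers move at their own pace and stop on an object; "squeeze" is the grip in N (left out, the last holds). Time passes only in rows, so rows that do not move let the fingers close. It gives the time, the measured TCP pose, the force and the opening at its end, in the units of the state.
- bot.observe(): the state, without advancing time (a new reading comes with each control period).
- grab_frame(name): name is "scene" or "top" or "wrist"; returns the picture (420x560x3 uint8, blue, green, red); there is no depth.
- calibration(name): a dict with "camera_matrix" (3x3 intrinsics, pixels), "dist" ([k1, k2, p1, p2, k3] as OpenCV has them; the pictures are not rectified), "T" (4x4, takes a point from camera to world coordinates). Camera axes: x right, y down, z forward; pixel columns grow to the right and rows downward; lengths in m; the calibration is good to about 2 mm. A picture is of the moment at which its call begins: read the wrist's pose just before it. calibration takes no time and is no camera call; for the wrist camera it gives the pose at the moment of the call.
- workorder.job_done(): hands the job in, once; it reports no verdict.
The state is a dict: "clock": time; "qpos": joint angles; "qd": joint speeds; "joint_efforts": joint torques, N m; "position": TCP position; "tool_rot": TCP orientation; "force": force on the tool from outside, world axes, zero at the start; "moment": the same for the moment, N m; "grip_width": finger opening in m.
Only numpy, scipy, OpenCV 4.12 (cv2) and the standard library are available. Lean on these libraries where they do the work, as an engineer would, in place of code of your own. Each camera call takes 0.05 s, during which the arm holds its last target. There are 200 camera calls.

### The job

Get the shelf board ready to be sawn to the longer of the two set lengths: flip down the length stop that is farther from the saw slot, leaving the nearer one up, then push the board gently with the fingertips until its long edge lies flush along the fence and its end rests against the lowered stop. Only push it, flat on the plywood: do not lift it or ram it, and leave the tools and other things lying about where they are.

Things in the scene. Friction and masses are not known exactly. Their poses are not given: they have to be found in the camera images.
- saw_base: Sawing board, screwed to the bench: plywood base 190 x 500 x 18 mm with a fence along its far side. Origin: centre of its underside, at bench height; its top is 18 mm higher. x points away from the robot, square to the fence; y runs along the fence to the robot's left. The saw slot cuts the fence at y = -60 mm; a dark line across the base continues it.
- fence (a point): Point on the fence's working face (the side towards the robot) at saw_base x = +65, y = 0 mm, at the height of the base's top. The fence is a straight wooden bar, 22 mm thick and 500 mm long along y; it stands 30 mm above the base, and left of the saw slot 38 mm with the aluminium T-track on it.
- long_stop: Carriage of the wanted flip stop, clamped on the track, farther (left) from the saw slot. Origin: on the track's top, in the plane of the fence's working face and the mid-plane of the stop's arm; axes parallel to saw_base. The arm is 14 mm thick along y: the board must meet its face, the plane y = -7 mm. A black knob left of the arm stands 24 mm above the track.
- long_arm (a joint): Hinge of the wanted stop's L-shaped steel arm, rad: 0 fully down, about 1.5 raised (at the start). Down, its bar reaches level from the hinge 37 mm towards the robot, top 8 mm above the hinge line, and its leg (2 to 26 mm in front of the fence face) hangs to 4 mm above the base. A friction washer (0.04 N m, some 2 N at the bar) keeps it where it is left.
- long_pivot (a point): The wanted stop's hinge, in the arm's mid-plane: 11 mm behind the fence's working face, 70 mm above the bench; the hinge line runs along the fence. Raised, the bar stands up on edge to 37 mm above the hinge line and the leg points to the robot, 48 mm in front of it. Drawn over from behind towards the robot, then pressed level on the bar, it swings fully down.
- short_arm (a joint): Hinge of the other flip stop, an identical one nearer the saw slot (80 mm or more to the right of the wanted one): 0 down, about 1.5 raised. It stays raised; its highest point is then about 110 mm above the bench.
- short_pivot (a point): The other stop's hinge, in its arm's mid-plane.
- board: The shelf board: brown wood, 90 mm wide (x) x 260 mm long (y) x 18 mm thick, 0.17 to 0.34 kg, lying loose and slightly askew on the base in front of the fence, short of the wanted stop. Origin: centre of its underside; at yaw equal to the base's it lies parallel to the fence, +x side towards the fence, +y end towards the stops.
- board_center (a point): Centre of the board, half-way up (27 mm above the bench while it lies on the base).
- corner_left (a point): The board's corner at fence side (+45 mm x) and left end (+130 mm y), half-way up.
- corner_right (a point): The board's corner at fence side (+45 mm x) and right end (-130 mm y), half-way up.
- offcut: Bystander: a small offcut, 45 x 32 x 18 mm, on the left front corner of the base. Origin under its centre.
- tape: Bystander: tape measure, 72 x 40 x 48 mm, beyond the fence. Origin under its centre.
- glue: Bystander: white glue bottle, 60 mm across, 178 mm tall, standing to the left of the base. Origin under its centre.
- screw_jar: Bystander: glass jar with steel cap, 64 mm across, 75 mm tall, to the left of the base. Origin under its centre.
- pencil: Bystander: flat red carpenter's pencil, 175 x 15 x 8 mm, right of the base, beside the saw. Origin under its centre.
- try_square: Bystander: try square lying flat to the left of the base, stock 115 x 18 x 16 mm along its own y, blade 150 mm along its own x. Origin under the stock's centre.
- backsaw: Bystander: backsaw lying flat to the right of the base, about 330 mm long (along x, handle to -x) and 95 mm wide, 22 mm high. Origin near its middle on the bench.

How it is judged:
By the outcome, as a careful person would: the job done as asked, in the order asked, and still so for the second after the job is handed in, with the robot touching nothing.
It also fails if it takes over 72 s, if anything falls off the work surface, if the arm or the gripper's body presses on something with over 40 N, if the wrist force passes 120 N, or if a joint passes its speed limit or range.

## Working session

There is one attempt and no reset: what is moved stays moved. The work goes in short steps, Python scripts to look and compute and a tool call to move; the robot and the scene stay as the last step left them, time stands still between calls to the robot, and variables do not carry over. Pictures are saved under pics/ and viewed, about 8 in all and at most 12, crops included, and the job is handed in when it is done.

Besides the shell and the picture viewer there is one more tool, called as name(argument=value, ...) on one line, values as JSON. move_arm: Moves the arm, as the interface text tells. Shifts and turns lie within -1 to 1; 1 stands for 800 mm of shift or pi rad of turn. Its arguments: {"type":"object","properties":{"jaw":{"type":"array","items":{"type":"number"}},"dp":{"type":"array","items":{"type":"array","items":{"type":"number","minimum":-1,"maximum":1}}},"rotation":{"type":"array","items":{"type":"array","items":{"type":"number","minimum":-1,"maximum":1}}},"squeeze":{"type":"number"}},"required":["jaw","dp","rotation"]}

```bash
mkdir -p pics; cat > h.py <<'E'
import numpy as np, cv2
from workcell import bot, grab_frame, calibration, workorder
from scipy.spatial.transform import Rotation as R
def snap(n,f,crop=None,s=1):
    im=grab_frame(n)
    cv2.imwrite('pics/raw_'+f,im)
    if crop: x0,y0,x1,y1=crop; im=im[y0:y1,x0:x1]
    cv2.imwrite('pics/'+f,cv2.resize(im,None,fx=s,fy=s,interpolation=cv2.INTER_CUBIC))
def pix(c,uv,z):
    uv=np.array(uv,float).reshape(-1,1,2)
    p=cv2.undistortPoints(uv,np.array(c["camera_matrix"]),np.array(c["dist"])).reshape(-1,2)
    T=np.array(c["T"]); d=np.c_[p,np.ones(len(p))]@T[:3,:3].T; o=T[:3,3]
    z=np.broadcast_to(z,len(p)); return o+d*((z-o[2])/d[:,2])[:,None]
def proj(c,P):
    T=np.linalg.inv(np.array(c["T"])); 
    return cv2.projectPoints(np.array(P,float).reshape(-1,1,3),cv2.Rodrigues(T[:3,:3])[0],T[:3,3],np.array(c["camera_matrix"]),np.array(c["dist"]))[0].reshape(-1,2)
E
python3 - <<'E'
from h import *
s=bot.observe(); print(s)
snap("top","t0.png",None,1.42); snap("scene","s0.png",None,1.42)
for n in("top","scene"):print(np.round(calibration(n)["T"],3))
E
```

```text
{'clock': 0.0, 'qpos': array([-1.36319726,  0.52205684, -0.03630911,  1.59998384,  0.02119661,
        1.02106506, -0.11280669]), 'qd': array([ 5.17147798e-05, -4.48349780e-04, -5.36552260e-04,  1.74267605e-04,
       -4.96926153e-04, -5.33901385e-04, -1.15059776e-03]), 'joint_efforts': array([ 5.58777883e-04, -9.27102613e+01,  1.98003665e+00, -3.69913960e+01,
        1.79074123e-02,  8.46064853e-03,  5.66755347e-06]), 'position': array([0.17135535, 0.60071854, 0.23070789]), 'tool_rot': array([-3.14046758e+00,  8.48621236e-05,  2.86375890e+00]), 'force': array([-0.10973139, -0.61802718,  0.24693833]), 'moment': array([-0.0159951 , -0.05011081, -0.01406109]), 'grip_width': 0.08583322496654351}
[[-0.002 -0.992  0.127  0.427]
 [-1.     0.    -0.013 -0.04 ]
 [ 0.013 -0.127 -0.992  1.377]
 [ 0.     0.     0.     1.   ]]
[[ 0.682  0.638 -0.358  1.155]
 [ 0.731 -0.588  0.346 -0.579]
 [ 0.01  -0.497 -0.867  1.36 ]
 [ 0.     0.     0.     1.   ]]
```

View pics/t0.png

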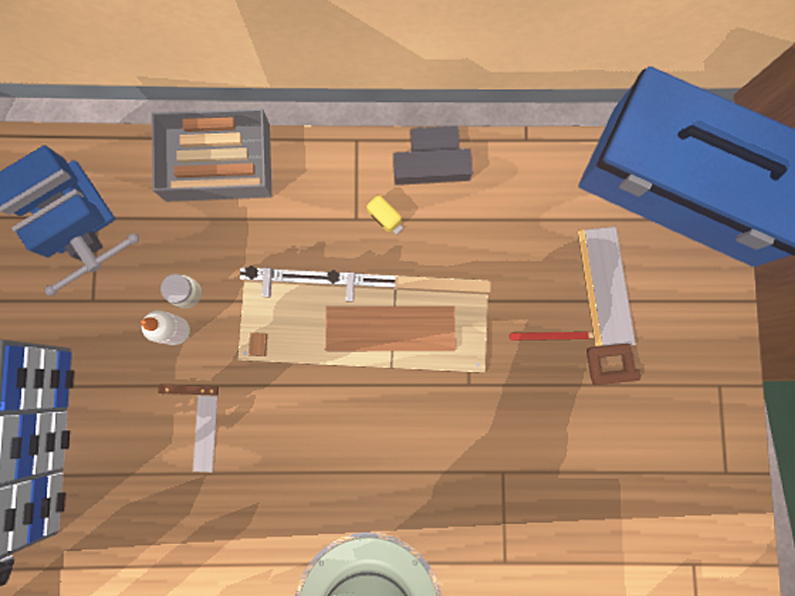

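View pics/s0.png

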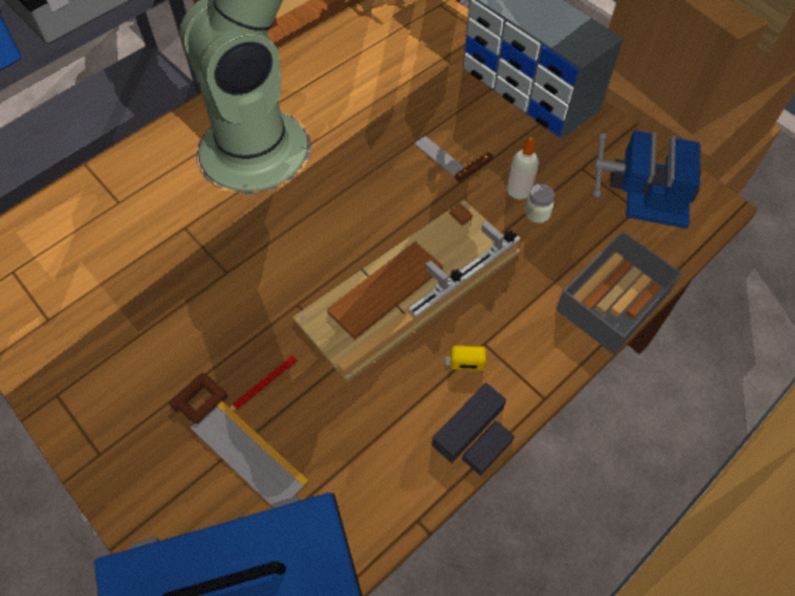

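The top view shows the sawing board (corners about (240,270), (490,282), (487,373), (238,360)), with the board on it, the far stop at x≈266 and the near one at x≈350. Next I'll enlarge for pixel readings.

```bash
python3 - <<'E'
from h import *
im=cv2.imread('pics/raw_t0.png')
c=im[180:270,160:355]; cv2.imwrite('pics/t0c.png',cv2.resize(c,None,fx=4,fy=4,interpolation=cv2.INTER_CUBIC))
C=calibration("top"); print(proj(C,[[0,0,0],[.171,.601,.231]])*1.42)
E
```

```text
[[368.18297961 609.6555942 ]
 [-12.45383188 551.18469869]]
```

View pics/t0c.png

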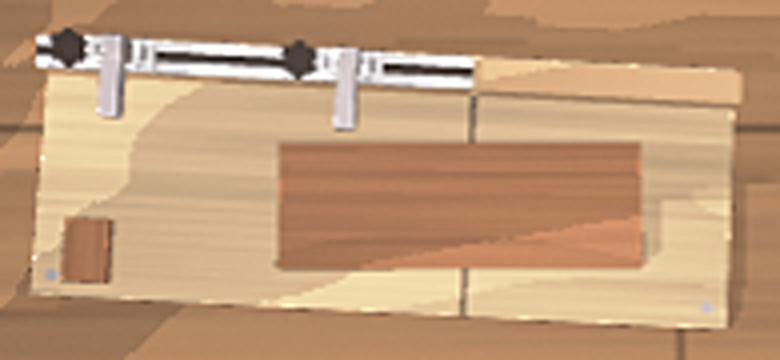

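```bash
cat >> h.py <<'E'
def cr(pts,x0=160,y0=180,s=4): return (np.array(pts,float)+.5)/s-.5+[x0,y0]
E
python3 - <<'E'
from h import *
C=calibration("top")
b=pix(C,cr([[32,294],[727,328],[735,107]]),.018)
print("base front L,R, right-fence",b.round(4), np.linalg.norm(b[0]-b[1]))
d=b[0]-b[1]; yaw=np.arctan2(-d[0],d[1]); print("yaw",yaw)
Rz=R.from_euler('z',yaw).as_matrix(); mid=(b[0]+b[1])/2; org=mid+Rz@[.095,0,0]; org[2]=0; print("org",org)
loc=lambda P:((P-org)@Rz).round(4)
print("rightfence loc",loc(b[2:])); print("slot",loc(pix(C,cr([[463,317],[473,93]]),.018)))
bd=pix(C,cr([[278,142],[640,142],[641,269],[279,269]]),.036); print("board",bd.round(4),loc(bd))
print("stops",loc(pix(C,cr([[111,38],[110,108],[347,50],[345,122]]),.107)))
print("fence top",loc(pix(C,cr([[36,68],[473,88]]),.056)),loc(pix(C,cr([[475,92],[740,104]]),.048)))
print("offcut",loc(pix(C,cr([[64,219],[111,219],[110,284],[63,282]]),.036)))
E
```

```text
base front L,R, right-fence [[ 0.4828  0.2637  0.018 ]
 [ 0.4576 -0.234   0.018 ]
 [ 0.6179 -0.2429  0.018 ]] 0.4983577562096771
yaw -0.05056923805258677
org [0.56508012 0.0100639  0.        ]
rightfence loc [[ 0.0655 -0.2499  0.018 ]]
slot [[-0.0966 -0.0594  0.018 ]
 [ 0.0662 -0.0586  0.018 ]]
board [[ 0.59    0.088   0.036 ]
 [ 0.59   -0.1715  0.036 ]
 [ 0.4989 -0.171   0.036 ]
 [ 0.4992  0.0862  0.036 ]] [[ 0.021   0.0791  0.036 ]
 [ 0.034  -0.18    0.036 ]
 [-0.0569 -0.1842  0.036 ]
 [-0.0696  0.0727  0.036 ]]
stops [[0.0782 0.1896 0.107 ]
 [0.0302 0.1868 0.107 ]
 [0.0782 0.0289 0.107 ]
 [0.0286 0.0274 0.107 ]]
fence top [[ 0.0626  0.2505  0.056 ]
 [ 0.0641 -0.0583  0.056 ]] [[ 0.0625 -0.0599  0.048 ]
 [ 0.0634 -0.2492  0.048 ]]
offcut [[-0.0416  0.2269  0.036 ]
 [-0.04    0.1938  0.036 ]
 [-0.0859  0.1911  0.036 ]
 [-0.0861  0.2241  0.036 ]]
```

move_arm(jaw=[255, 255, 255], dp=[[0, 0, 0], [0, 0, 0], [0, 0, 0]], rotation=[[0, 0, -0.036], [0, 0, -0.036], [0, 0, 0]])

```text
clock: 0.48
position: [0.1723, 0.6083, 0.2385]
tool_rot: [3.122, 0.002, 3.092]
force: [1.5, 36.0, 68.0]
grip_width: 0.0325
```

```bash
cat >> h.py <<'E'
YAW=-.0505; ORG=np.array([.565,.010,0]); RB=R.from_euler('z',YAW).as_matrix()
def where():
    s=bot.observe(); T=R.from_euler('xyz',s["tool_rot"]).as_matrix()
    print("t",round(s["clock"],2),"loc mm",((s["position"]-ORG)@RB*1e3).round(1),"rpy",s["tool_rot"].round(4),"F loc",(s["force"]@RB).round(1),"w",round(s["grip_width"],4))
    return s,T
def to(x,y,z,s=None,T=None):
    if s is None: s,T=where()
    d=RB@np.array([x,y,z])/1e3+ORG-s["position"]
    print("to",x,y,z,"dp",(T.T@d/.8).round(4),"mm",round(np.linalg.norm(d)*1e3))
E
python3 -c "
from h import *
to(120,184,200)"
```

```text
t 0.47 loc mm [-422.4  577.8  238.5] rpy [3.1217e+00 1.9000e-03 3.0918e+00] F loc [-0.3 36.  68. ] w 0.0325
to 120 184 200 dp [-0.6776 -0.4936  0.0396] mm 671
```

The force reads 68 N: the closing fingers are pressing on something below, probably the cabinet. I'll back straight up now.

move_arm(jaw=[200, 200, 255], dp=[[0, 0, -0.05], [0, 0, -0.05], [0, 0, 0]], rotation=[[0, 0, 0], [0, 0, 0], [0, 0, 0]])

```text
clock: 0.85
position: [0.1717, 0.602, 0.314]
tool_rot: [3.137, 0.001, 3.09]
force: [-0.6, 0.6, -0.7]
grip_width: 0.0018
```

```bash
python3 -c "
from h import *
s,T=where(); to(120,184,200,s,T); snap('wrist','w0.png'); snap('scene','s1.png',None,1.42)"
```

```text
t 0.85 loc mm [-422.7  571.4  314. ] rpy [3.1374e+00 7.0000e-04 3.0898e+00] F loc [-0.6  0.5 -0.7] w 0.0018
to 120 184 200 dp [-0.6789 -0.4839  0.1409] mm 676
```

View pics/w0.png

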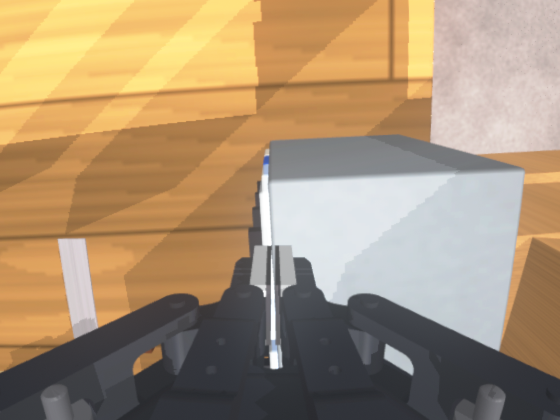

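The wrist view shows the closed fingers over the front edge of the drawer cabinet at (390,160), which is what they touched. The force is back to zero, so I'll travel high.

move_arm(jaw=[255, 255, 255, 255, 255, 255, 255, 255, 255, 255], dp=[[-0.055, -0.039, 0], [-0.055, -0.039, 0], [-0.055, -0.039, 0], [-0.055, -0.039, 0], [-0.055, -0.039, 0], [-0.055, -0.039, 0], [-0.055, -0.039, 0], [-0.055, -0.039, 0], [-0.055, -0.039, 0], [-0.055, -0.039, 0]], rotation=[[0, 0, 0], [0, 0, 0], [0, 0, 0], [0, 0, 0], [0, 0, 0], [0, 0, 0], [0, 0, 0], [0, 0, 0], [0, 0, 0], [0, 0, 0]])

```text
clock: 2.2
position: [0.5955, 0.2653, 0.3098]
tool_rot: [-3.14, -0.002, 3.09]
force: [-0.4, -0.2, 0.1]
grip_width: -0.0001
```

```bash
python3 -c "
from h import *
s,T=where(); to(120,184,250,s,T);to(120,184,150,s,T)
c=np.array(calibration('wrist')['T']); print('cam in tool mm',(T.T@(c[:3,3]-s['position'])*1e3).round(),(T.T@c[:3,2]).round(2))"
```

```text
t 2.2 loc mm [ 17.6 256.5 309.8] rpy [-3.1404e+00 -1.8000e-03  3.0901e+00] F loc [-0.4 -0.2  0.1] w -0.0001
to 120 184 250 dp [-0.1282 -0.0904  0.0746] mm 139
to 120 184 150 dp [-0.1285 -0.0903  0.1996] mm 203
cam in tool mm [  67.   -2. -143.] [-0.26  0.    0.97]
```

move_arm(jaw=[255, 255, 255, 255, 255, 255, 255], dp=[[-0.043, -0.03, 0], [-0.043, -0.03, 0], [-0.043, -0.03, 0], [0, 0, 0.065], [0, 0, 0.065], [0, 0, 0.07], [0, 0, 0]], rotation=[[0, 0, 0], [0, 0, 0], [0, 0, 0], [0, 0, 0], [0, 0, 0], [0, 0, 0], [0, 0, 0]])

```text
clock: 3.08
position: [0.6912, 0.1887, 0.1463]
tool_rot: [-3.138, -0.008, 3.09]
force: [0.1, 0.5, 1.2]
grip_width: 0.0001
```

```bash
python3 -c "
from h import *
s,T=where(); to(120,184,92,s,T); snap('wrist','w1.png')
C=calibration('wrist'); L=lambda p:RB@(np.array(p)/1e3)+ORG
print(proj(C,[L([65,181,56]),L([65,188,56]),L([65,195,56]),L([28,188,107]),L([84,188,107]),L([87,188,56])]).round())"
```

```text
t 3.08 loc mm [117.1 184.8 146.3] rpy [-3.1382 -0.0083  3.0901] F loc [0.1 0.5 1.2] w 0.0001
to 120 184 92 dp [-0.0042 -0.0008  0.0678] mm 54
[[268. 124.]
 [280. 124.]
 [291. 124.]
 [282.  51.]
 [281. 168.]
 [280. 159.]]
```

View pics/w1.png

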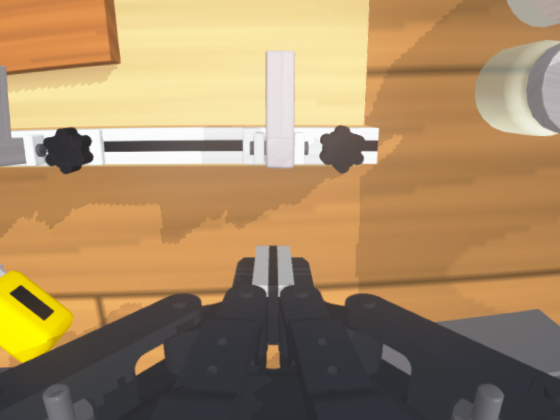

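The wrist view shows the far stop's arm at columns 266–295, with its leg tip at row 51. That matches the prediction, and the tool is behind the arm and aligned with it. Now I'll lower the tool and draw the arm over.

move_arm(jaw=[255, 255, 255, 255, 255, 255, 255, 255], dp=[[0, 0, 0.034], [0, 0, 0.034], [0, 0, 0], [0.01, 0, 0], [0.01, 0, 0], [0.007, 0, 0], [0.007, 0, 0], [0, 0, 0]], rotation=[[0, 0, 0], [0, 0, 0], [0, 0, 0], [0, 0, 0], [0, 0, 0], [0, 0, 0], [0, 0, 0], [0, 0, 0]])

```text
clock: 4.12
position: [0.6667, 0.191, 0.0972]
tool_rot: [3.142, 0.0, 3.09]
force: [0.4, 0.5, -0.3]
grip_width: 0.0001
```

```bash
python3 -c "
from h import *
s,T=where(); to(64,184,91,s,T)"
```

```text
t 4.12 loc mm [ 92.4 185.9  97.2] rpy [3.1416e+00 1.0000e-04 3.0902e+00] F loc [ 0.4  0.5 -0.3] w 0.0001
to 64 184 91 dp [ 0.0355 -0.0025  0.0077] mm 29
```

move_arm(jaw=[255, 255, 255, 255, 255, 255, 255, 255], dp=[[0.006, 0, 0.002], [0.006, 0, 0.002], [0.006, 0, 0.002], [0.006, 0, 0.002], [0.006, 0, 0.0], [0.006, 0, 0], [0, 0, 0], [0, 0, 0]], rotation=[[0, 0, 0], [0, 0, 0], [0, 0, 0], [0, 0, 0], [0, 0, 0], [0, 0, 0], [0, 0, 0], [0, 0, 0]])

```text
clock: 5.12
position: [0.6381, 0.1924, 0.0905]
tool_rot: [-3.142, -0.0, 3.09]
force: [1.1, 0.1, -0.5]
grip_width: 0.0001
```

```bash
python3 -c "
from h import *
s,T=where(); to(58,186,79,s,T)"
```

```text
t 5.12 loc mm [ 63.8 185.9  90.5] rpy [-3.1416e+00 -1.0000e-04  3.0900e+00] F loc [ 1.1  0.1 -0.5] w 0.0001
to 58 186 79 dp [0.0073 0.0001 0.0144] mm 13
```

move_arm(jaw=[255, 255, 255, 255, 255, 255, 255], dp=[[0.006, 0, 0], [0.001, 0, 0.004], [0, 0, 0.004], [0, 0, 0.003], [0, 0, 0.003], [0, 0, 0.001], [0, 0, 0]], rotation=[[0, 0, 0], [0, 0, 0], [0, 0, 0], [0, 0, 0], [0, 0, 0], [0, 0, 0], [0, 0, 0]])

```text
clock: 6.0
position: [0.6326, 0.1926, 0.0784]
tool_rot: [-3.141, 0.0, 3.09]
force: [0.5, 0.6, 0.4]
grip_width: -0.0004
```

```bash
python3 -c "
from h import *
s,T=where(); to(58,186,77,s,T)"
```

```text
t 6.0 loc mm [ 58.3 185.8  78.4] rpy [-3.1415  0.      3.0899] F loc [0.4 0.6 0.4] w -0.0004
to 58 186 77 dp [0.0004 0.0003 0.0018] mm 1
```

move_arm(jaw=[255, 255, 255], dp=[[0, 0, 0.001], [0, 0, 0.001], [0, 0, 0]], rotation=[[0, 0, 0], [0, 0, 0], [0, 0, 0]])

```text
clock: 6.38
position: [0.6328, 0.1927, 0.078]
tool_rot: [3.141, 0.001, 3.09]
force: [-6.1, -1.8, 16.5]
grip_width: 0.0
```

It stops firmly at z = 78.0 mm with 16 N, which is the fully-down height. I'll lift and look.

move_arm(jaw=[255, 255, 255, 255, 255, 255], dp=[[0, 0, -0.03], [0, 0, -0.05], [0.04, 0.0, -0.05], [0.06, -0.0, 0], [0.03, 0, 0], [0, 0, 0]], rotation=[[0, 0, 0], [0, 0, 0], [0, 0, 0], [0, 0, 0], [0, 0, 0], [0, 0, 0]])

```text
clock: 7.12
position: [0.5277, 0.1984, 0.1815]
tool_rot: [3.141, 0.0, 3.091]
force: [0.2, 0.8, 0.2]
grip_width: -0.0001
```

```bash
python3 -c "
from h import *
s,T=where(); snap('wrist','w2.png')
C=calibration('wrist'); L=lambda p:RB@(np.array(p)/1e3)+ORG
print(proj(C,[L([39,181,78]),L([39,195,78]),L([39,181,22])]).round())
to(-100,-20,120,s,T)"
```

```text
t 7.12 loc mm [-46.7 186.3 181.5] rpy [3.1411e+00 2.0000e-04 3.0911e+00] F loc [0.2 0.8 0.2] w -0.0001
[[268. 312.]
 [287. 312.]
 [269. 278.]]
to -100 -20 120 dp [ 0.0666 -0.2579  0.0767] mm 222
```

View pics/w2.png

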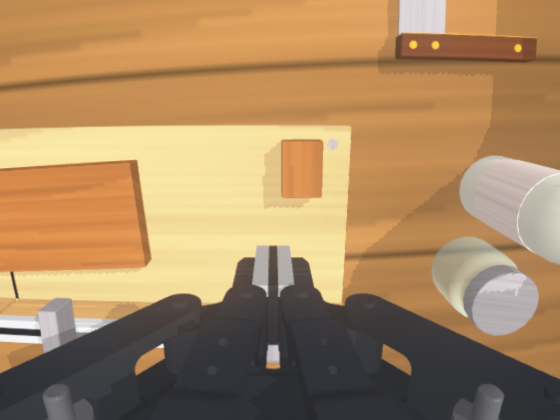

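The view shows the board's left end at column ~140, the offcut undisturbed, and the near stop still up at (57,320). The lowered arm is hidden by the fingers and I'll check it later. Next I'll go in front of the board.

move_arm(jaw=[255, 255, 255, 255, 255, 255, 255], dp=[[0.017, -0.072, 0], [0.017, -0.072, 0], [0.017, -0.072, 0], [0.017, -0.072, 0], [0, 0, 0.05], [0, 0, 0.05], [0, 0, 0]], rotation=[[0, 0, 0], [0, 0, 0], [0, 0, 0], [0, 0, 0], [0, 0, 0], [0, 0, 0], [0, 0, 0]])

```text
clock: 8.05
position: [0.4618, -0.0298, 0.0991]
tool_rot: [-3.141, -0.004, 3.089]
force: [-0.3, 0.6, 0.8]
grip_width: -0.0001
```

```bash
python3 -c "
from h import *
s,T=where(); to(-100,-45,26,s,T)"
```

```text
t 8.05 loc mm [-101.   -45.    99.1] rpy [-3.1408 -0.004   3.0892] F loc [-0.3  0.6  0.8] w -0.0001
to -100 -45 26 dp [-0.0016  0.0001  0.0914] mm 73
```

move_arm(jaw=[255, 255, 255, 255, 255], dp=[[0, 0, 0.04], [0, 0, 0.035], [0, 0, 0.01], [0, 0, 0], [0, 0, 0]], rotation=[[0, 0, 0], [0, 0, 0], [0, 0, 0], [0, 0, 0], [0, 0, 0]])

```text
clock: 8.68
position: [0.4633, -0.0292, 0.0341]
tool_rot: [3.141, 0.002, 3.09]
force: [0.6, -0.8, -0.8]
grip_width: -0.0001
```

```bash
python3 -c "
from h import *
s,T=where(); to(-37,-45,26,s,T)"
```

```text
t 8.68 loc mm [-99.6 -44.3  34.1] rpy [3.1415e+00 1.6000e-03 3.0899e+00] F loc [ 0.7 -0.8 -0.8] w -0.0001
to -37 -45 26 dp [-0.0782 -0.0007  0.0102] mm 63
```

move_arm(jaw=[255, 255, 255, 255, 255, 255, 255, 255, 255, 255], dp=[[0, 0, 0.01], [-0.01, 0, 0], [-0.012, 0, 0], [-0.006, 0, 0], [-0.005, 0, 0], [-0.005, 0, 0], [-0.005, 0, 0], [-0.005, 0, 0], [-0.005, 0, 0], [-0.005, 0, 0]], rotation=[[0, 0, 0], [0, 0, 0], [0, 0, 0], [0, 0, 0], [0, 0, 0], [0, 0, 0], [0, 0, 0], [0, 0, 0], [0, 0, 0], [0, 0, 0]])

```text
clock: 9.93
position: [0.5091, -0.0317, 0.0249]
tool_rot: [-3.142, 0.0, 3.09]
force: [-1.9, -0.6, -0.1]
grip_width: 0.0004
```

move_arm(jaw=[255, 255, 255, 255, 255], dp=[[-0.004, 0, 0], [-0.004, 0, 0], [-0.004, 0, 0], [0, 0, 0], [0, 0, 0]], rotation=[[0, 0, 0], [0, 0, 0], [0, 0, 0], [0, 0, 0], [0, 0, 0]])

```text
clock: 10.55
position: [0.5186, -0.0322, 0.0249]
tool_rot: [-3.142, 0.001, 3.09]
force: [-0.3, -0.5, 0.8]
grip_width: 0.0003
```

```bash
python3 -c "
from h import *
s,T=where(); to(-36,-45,26,s,T); snap('top','t1.png',(160,180,355,270),4)"
```

```text
t 10.55 loc mm [-44.2 -44.4  24.9] rpy [-3.1416e+00  5.0000e-04  3.0899e+00] F loc [-0.3 -0.6  0.8] w 0.0003
to -36 -45 26 dp [-0.0102 -0.0007 -0.0013] mm 8
```

View pics/t1.png

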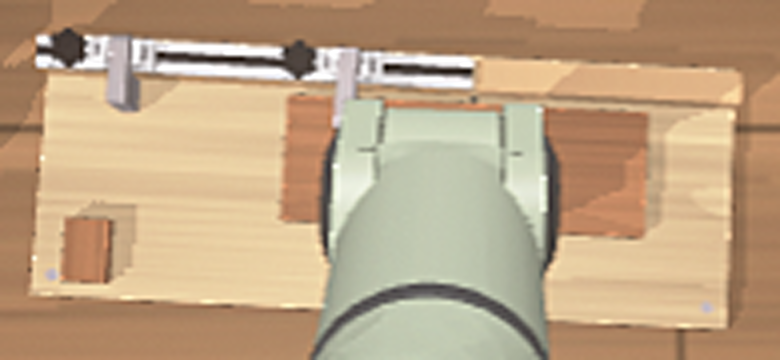

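The top view shows the far stop down at (122,95) and the near one still up. The board is nearly parallel, about 8 mm short of the fence. I'll finish this push gently.

move_arm(jaw=[255, 255, 255, 255], dp=[[-0.003, 0, 0], [-0.003, 0, 0], [-0.002, 0, 0], [0, 0, 0]], rotation=[[0, 0, 0], [0, 0, 0], [0, 0, 0], [0, 0, 0]])

```text
clock: 11.1
position: [0.525, -0.0325, 0.0249]
tool_rot: [-3.142, 0.0, 3.09]
force: [-2.0, 0.4, 1.4]
grip_width: 0.0002
```

move_arm(jaw=[255, 255, 255], dp=[[-0.0015, 0, 0], [-0.001, 0, 0], [0, 0, 0]], rotation=[[0, 0, 0], [0, 0, 0], [0, 0, 0]])

```text
clock: 11.48
position: [0.5265, -0.0326, 0.0249]
tool_rot: [-3.142, -0.001, 3.09]
force: [-5.2, 0.2, 3.9]
grip_width: -0.0004
```

move_arm(jaw=[255, 255, 255, 255, 255, 255, 255, 255, 255], dp=[[-0.001, 0, 0], [0, 0, 0], [0.01, 0, 0], [0.02, 0, 0], [0, 0, -0.07], [0, 0, -0.03], [-0.03, -0.07, 0], [-0.03, -0.07, 0], [-0.03, -0.07, 0]], rotation=[[0, 0, 0], [0, 0, 0], [0, 0, 0], [0, 0, 0], [0, 0, 0], [0, 0, 0], [0, 0, 0], [0, 0, 0], [0, 0, 0]])

```text
clock: 12.6
position: [0.5676, -0.2046, 0.1052]
tool_rot: [-3.141, 0.001, 3.09]
force: [0.2, 0.0, 0.1]
grip_width: -0.0001
```

```bash
python3 -c "
from h import *
s,T=where(); to(22,-228,26,s,T); snap('wrist','w3.png');C=calibration('wrist')
L=lambda p:RB@(np.array(p)/1e3)+ORG
print(proj(C,[L([65,-250,18]),L([65,-180,36]),L([-25,-180,36])]).round())"
```

```text
t 12.6 loc mm [  13.5 -214.2  105.2] rpy [-3.1414e+00  1.5000e-03  3.0904e+00] F loc [0.2 0.  0.1] w -0.0001
to 22 -228 26 dp [-0.0105 -0.0172  0.099 ] mm 81
[[237. 280.]
 [344. 293.]
 [351. 150.]]
```

View pics/w3.png

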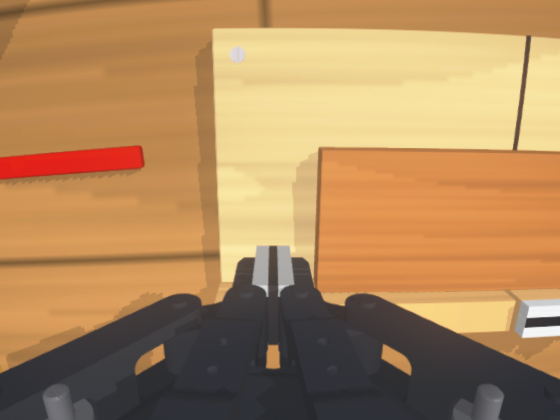

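```bash
python3 -c "
from h import *
s,T=where();C=calibration('wrist')
loc=lambda P:((P-ORG)@RB*1e3).round(1)
print(loc(pix(C,[[319,149],[316,290],[553,151]],.036)),loc(pix(C,[[213,30],[237,55],[525,60]],.018)))
print(proj(C,[s['position'],s['position']+T@[0.011,.0145,0],s['position']+T@[0.011,-.0145,0]]).round())
C=calibration('top');print(loc(pix(C,cr([[643,237],[649,112],[283,218],[288,96]]),.036)))
"
```

```text
t 12.65 loc mm [  14.8 -223.1  105.4] rpy [-3.1368  0.0032  3.0839] F loc [-5.2 -8.9 -0.1] w -0.0001
[[ -25.9 -198.5   36. ]
 [  63.  -198.    36. ]
 [ -25.5  -57.3   36. ]] [[ -93.2 -259.    18. ]
 [ -79.1 -245.4   18. ]
 [ -78.7  -70.9   18. ]]
[[277. 268.]
 [312. 243.]
 [241. 243.]]
[[ -34.  -184.7   36. ]
 [  56.2 -185.6   36. ]
 [ -33.2   72.2   36. ]
 [  54.6   74.1   36. ]]
```

The picture was taken while the arm was still moving (base edge reads 9 mm off). Correcting for that, the board's right end is at about y = -189 mm. I'll lower the tool beside it.

move_arm(jaw=[255, 255, 255, 255, 255, 255], dp=[[-0.009, -0.002, 0], [0, 0, 0.04], [0, 0, 0.04], [0, 0, 0.016], [0, 0, 0], [0, 0, 0]], rotation=[[0, 0, 0], [0, 0, 0], [0, 0, 0], [0, 0, 0], [0, 0, 0], [0, 0, 0]])

```text
clock: 13.4
position: [0.5747, -0.2047, 0.0292]
tool_rot: [-3.141, 0.001, 3.09]
force: [0.4, -0.4, 0.0]
grip_width: 0.0
```

```bash
python3 -c "
from h import *
s,T=where(); to(22,-93.5,26,s,T)"
```

```text
t 13.4 loc mm [  20.5 -214.    29.2] rpy [-3.1413e+00  1.5000e-03  3.0903e+00] F loc [ 0.4 -0.4  0. ] w 0.0
to 22 -93.5 26 dp [-0.0018  0.1506  0.004 ] mm 121
```

move_arm(jaw=[255, 255, 255, 255, 255, 255, 255, 255, 255, 255], dp=[[0, 0.004, 0.004], [0, 0.005, 0], [0, 0.006, 0], [0, 0.006, 0], [0, 0.006, 0], [0, 0.006, 0], [0, 0.006, 0], [0, 0.006, 0], [0, 0.006, 0], [0, 0.006, 0]], rotation=[[0, 0, 0], [0, 0, 0], [0, 0, 0], [0, 0, 0], [0, 0, 0], [0, 0, 0], [0, 0, 0], [0, 0, 0], [0, 0, 0], [0, 0, 0]])

```text
clock: 14.65
position: [0.5763, -0.159, 0.0249]
tool_rot: [-3.142, 0.0, 3.09]
force: [-1.2, -2.4, 1.6]
grip_width: 0.0001
```

move_arm(jaw=[255, 255, 255, 255, 255, 255, 255, 255, 255, 255], dp=[[0, 0.006, 0], [0, 0.006, 0], [0, 0.006, 0], [0, 0.006, 0], [0, 0.006, 0], [0, 0.006, 0], [0, 0.006, 0], [0, 0.006, 0], [0, 0.006, 0], [0, 0, 0]], rotation=[[0, 0, 0], [0, 0, 0], [0, 0, 0], [0, 0, 0], [0, 0, 0], [0, 0, 0], [0, 0, 0], [0, 0, 0], [0, 0, 0], [0, 0, 0]])

```text
clock: 15.9
position: [0.5786, -0.1154, 0.0249]
tool_rot: [3.141, -0.0, 3.091]
force: [0.7, 1.2, 0.5]
grip_width: -0.0
```

```bash
python3 -c "
from h import *
s,T=where(); to(22,-93.5,26,s,T); snap('top','t2.png',(160,180,355,270),4)"
```

```text
t 15.9 loc mm [  19.9 -124.6   24.9] rpy [ 3.1412e+00 -1.0000e-04  3.0906e+00] F loc [0.6 1.2 0.5] w -0.0
to 22 -93.5 26 dp [-0.0026  0.0389 -0.0014] mm 31
```

View pics/t2.png

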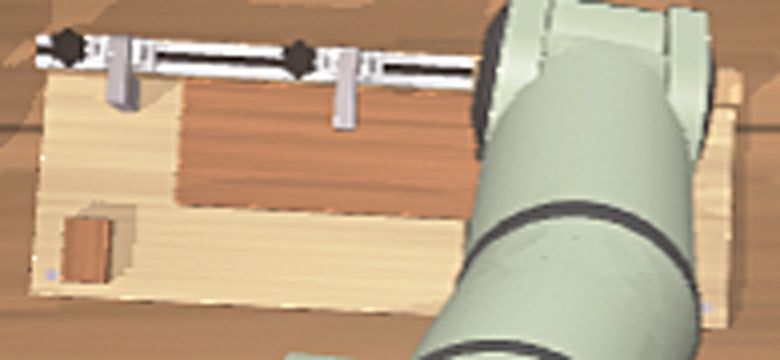

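The board is sliding parallel to the fence, with its left end at column 177, about 33 mm short of the stop. I'll go on, slowing down at the end.

move_arm(jaw=[255, 255, 255, 255, 255, 255, 255, 255], dp=[[0, 0.005, 0], [0, 0.006, 0], [0, 0.006, 0], [0, 0.006, 0], [0, 0.005, 0], [0, 0.004, 0], [0, 0.002, 0], [0, 0, 0]], rotation=[[0, 0, 0], [0, 0, 0], [0, 0, 0], [0, 0, 0], [0, 0, 0], [0, 0, 0], [0, 0, 0], [0, 0, 0]])

```text
clock: 16.95
position: [0.58, -0.0888, 0.0249]
tool_rot: [3.141, 0.0, 3.09]
force: [-0.3, -0.0, -0.8]
grip_width: -0.0
```

move_arm(jaw=[255, 255, 255, 255], dp=[[0, 0.002, 0], [0, 0.0015, 0], [0, 0.0, 0], [0, 0, 0]], rotation=[[0, 0, 0], [0, 0, 0], [0, 0, 0], [0, 0, 0]])

```text
clock: 17.45
position: [0.5801, -0.0861, 0.0249]
tool_rot: [3.142, -0.0, 3.09]
force: [0.1, -0.4, -0.1]
grip_width: -0.0001
```

move_arm(jaw=[255, 255, 255, 255], dp=[[0, 0.0015, 0], [0, 0.0015, 0], [0, 0.0, 0], [0, 0, 0]], rotation=[[0, 0, 0], [0, 0, 0], [0, 0, 0], [0, 0, 0]])

```text
clock: 17.95
position: [0.5802, -0.0836, 0.0249]
tool_rot: [3.142, -0.0, 3.09]
force: [0.2, -1.0, -0.7]
grip_width: -0.0001
```

move_arm(jaw=[255, 255, 255, 255], dp=[[0, 0.0015, 0], [0, 0.001, 0], [0, 0.0, 0], [0, 0, 0]], rotation=[[0, 0, 0], [0, 0, 0], [0, 0, 0], [0, 0, 0]])

```text
clock: 18.45
position: [0.5802, -0.0826, 0.0249]
tool_rot: [-3.141, -0.0, 3.089]
force: [-0.9, -5.7, -1.1]
grip_width: -0.0004
```

The board's end met the stop (5.7 N). I'll back off, go round to the front at the board's middle, and reseat it against the fence.

move_arm(jaw=[255, 255, 255, 255, 255, 255, 255, 255, 255], dp=[[0, -0.01, 0], [0, -0.012, 0], [0, 0, -0.06], [0, 0, -0.065], [0.036, 0.067, 0], [0.036, 0.067, 0], [0.036, 0.067, 0], [0, 0, 0], [0, 0, 0]], rotation=[[0, 0, 0], [0, 0, 0], [0, 0, 0], [0, 0, 0], [0, 0, 0], [0, 0, 0], [0, 0, 0], [0, 0, 0], [0, 0, 0]])

```text
clock: 19.58
position: [0.5018, 0.0652, 0.1251]
tool_rot: [-3.141, 0.0, 3.09]
force: [0.6, -0.4, -0.4]
grip_width: 0.0003
```

```bash
python3 -c "
from h import *
s,T=where(); to(-65,51,26,s,T)"
```

```text
t 19.57 loc mm [-66.   51.9 125.1] rpy [-3.1414e+00  5.0000e-04  3.0900e+00] F loc [ 0.6 -0.4 -0.4] w 0.0003
to -65 51 26 dp [-0.0011 -0.0012  0.1239] mm 99
```

move_arm(jaw=[255, 255, 255, 255, 255, 255, 255, 255, 255, 255], dp=[[0, 0, 0.05], [0, 0, 0.05], [0, 0, 0.024], [0, 0, 0], [0, 0, 0], [-0.012, 0, 0], [-0.012, 0, 0], [-0.008, 0, 0], [-0.003, 0, 0], [0, 0, 0]], rotation=[[0, 0, 0], [0, 0, 0], [0, 0, 0], [0, 0, 0], [0, 0, 0], [0, 0, 0], [0, 0, 0], [0, 0, 0], [0, 0, 0], [0, 0, 0]])

```text
clock: 20.82
position: [0.5293, 0.0642, 0.0256]
tool_rot: [-3.142, -0.0, 3.09]
force: [-0.3, -0.0, -0.5]
grip_width: 0.0
```

```bash
python3 -c "
from h import *
where()"
```

```text
t 20.82 loc mm [-38.4  52.3  25.6] rpy [-3.1415e+00 -2.0000e-04  3.0900e+00] F loc [-0.3 -0.1 -0.5] w 0.0
```

Previous fence contact was near -36.3; I'll creep in.

move_arm(jaw=[255, 255, 255, 255], dp=[[-0.0015, 0, 0], [-0.0015, 0, 0], [0, 0, 0], [0, 0, 0]], rotation=[[0, 0, 0], [0, 0, 0], [0, 0, 0], [0, 0, 0]])

```text
clock: 21.32
position: [0.5314, 0.0641, 0.0256]
tool_rot: [-3.141, -0.001, 3.09]
force: [-3.5, 0.1, 1.3]
grip_width: -0.0001
```

move_arm(jaw=[255, 255, 255, 255], dp=[[-0.001, 0, 0], [-0.0005, 0, 0], [0, 0, 0], [0, 0, 0]], rotation=[[0, 0, 0], [0, 0, 0], [0, 0, 0], [0, 0, 0]])

```text
clock: 21.82
position: [0.5321, 0.064, 0.0256]
tool_rot: [-3.141, -0.002, 3.09]
force: [-8.8, 0.3, 6.2]
grip_width: 0.0004
```

```bash
python3 -c "
from h import *
where()"
```

```text
t 21.82 loc mm [-35.6  52.3  25.6] rpy [-3.1413e+00 -1.8000e-03  3.0900e+00] F loc [-8.8 -0.1  6.2] w 0.0004
```

move_arm(jaw=[255, 255, 255, 255, 255, 255, 255, 255, 255], dp=[[0.008, 0, 0], [0.017, 0, 0], [0, 0, -0.06], [0, 0, -0.065], [-0.032, -0.068, 0], [-0.032, -0.068, 0], [-0.031, -0.068, 0], [0, 0, 0], [0, 0, 0]], rotation=[[0, 0, 0], [0, 0, 0], [0, 0, 0], [0, 0, 0], [0, 0, 0], [0, 0, 0], [0, 0, 0], [0, 0, 0], [0, 0, 0]])

```text
clock: 22.95
position: [0.5799, -0.1014, 0.1254]
tool_rot: [3.141, -0.0, 3.09]
force: [-1.0, 1.1, 0.4]
grip_width: -0.0002
```

```bash
python3 -c "
from h import *
s,T=where(); to(20,-110,26,s,T); snap('wrist','w4.png')
C=calibration('wrist');L=lambda p:RB@(np.array(p)/1e3)+ORG
print(proj(C,[L([-25,-79,36]),L([65,-79,36]),L([-25,30,36])]).round())"
```

```text
t 22.95 loc mm [  20.5 -110.5  125.4] rpy [ 3.1412e+00 -4.0000e-04  3.0898e+00] F loc [-1.1  1.1  0.4] w -0.0002
to 20 -110 26 dp [0.0006 0.0005 0.1243] mm 99
[[325. 138.]
 [320. 271.]
 [494. 140.]]
```

View pics/w4.png

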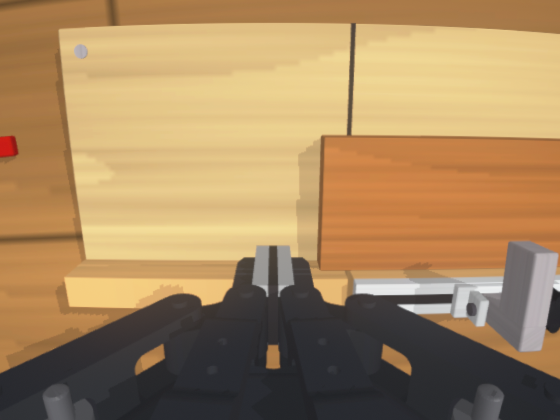

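The board lies flush along the fence, with its right end at column ~321 (y about -81). I'll make a second gentle end push to be sure of stop contact.

move_arm(jaw=[255, 255, 255, 255, 255, 255, 255, 255, 255, 255], dp=[[0, 0, 0.05], [0, 0, 0.05], [0, 0, 0.024], [0, 0, 0], [0, 0, 0], [0, 0.01, 0], [0, 0.006, 0], [0, 0.003, 0], [0, 0, 0], [0, 0, 0]], rotation=[[0, 0, 0], [0, 0, 0], [0, 0, 0], [0, 0, 0], [0, 0, 0], [0, 0, 0], [0, 0, 0], [0, 0, 0], [0, 0, 0], [0, 0, 0]])

```text
clock: 24.25
position: [0.5812, -0.0869, 0.0265]
tool_rot: [-3.141, -0.0, 3.09]
force: [-0.6, 0.5, 0.0]
grip_width: -0.0001
```

move_arm(jaw=[255, 255, 255, 255], dp=[[0, 0.002, 0], [0, 0.0015, 0], [0, 0, 0], [0, 0, 0]], rotation=[[0, 0, 0], [0, 0, 0], [0, 0, 0], [0, 0, 0]])

```text
clock: 24.75
position: [0.5814, -0.0839, 0.0265]
tool_rot: [-3.142, -0.0, 3.09]
force: [0.4, -1.1, 0.2]
grip_width: 0.0002
```

```bash
python3 -c "
from h import *
where()"
```

```text
t 24.75 loc mm [ 21.1 -93.   26.5] rpy [-3.1415e+00 -1.0000e-04  3.0899e+00] F loc [ 0.5 -1.   0.2] w 0.0002
```

move_arm(jaw=[255, 255, 255, 255], dp=[[0, 0.0012, 0], [0, 0.001, 0], [0, 0, 0], [0, 0, 0]], rotation=[[0, 0, 0], [0, 0, 0], [0, 0, 0], [0, 0, 0]])

```text
clock: 25.25
position: [0.5815, -0.0823, 0.0265]
tool_rot: [-3.141, -0.0, 3.09]
force: [-0.3, -1.9, 0.1]
grip_width: -0.0001
```

move_arm(jaw=[255, 255, 255], dp=[[0, 0.001, 0], [0, 0.0, 0], [0, 0, 0]], rotation=[[0, 0, 0], [0, 0, 0], [0, 0, 0]])

```text
clock: 25.62
position: [0.5813, -0.082, 0.0265]
tool_rot: [-3.141, -0.0, 3.089]
force: [-0.8, -6.3, -0.4]
grip_width: 0.0
```

move_arm(jaw=[255, 255, 255, 255, 255, 255, 255, 255, 255, 255], dp=[[0, -0.01, 0], [0, -0.012, 0], [0, 0, -0.06], [0, 0, -0.065], [0, 0, -0.065], [-0.03, 0.068, 0], [-0.03, 0.068, 0], [-0.03, 0.068, 0], [-0.03, 0.068, 0], [0, 0, 0]], rotation=[[0, 0, 0], [0, 0, 0], [0, 0, 0], [0, 0, 0], [0, 0, 0], [0, 0, 0], [0, 0, 0], [0, 0, 0], [0, 0, 0], [0, 0, 0]])

```text
clock: 26.88
position: [0.6883, 0.1187, 0.1776]
tool_rot: [3.139, -0.001, 3.096]
force: [-0.2, -1.3, -0.6]
grip_width: -0.0
```

move_arm(jaw=[255, 255, 255], dp=[[0, 0, 0], [0, 0, 0], [0, 0, 0]], rotation=[[0, 0, 0], [0, 0, 0], [0, 0, 0]])

```text
clock: 27.25
position: [0.6877, 0.1124, 0.1788]
tool_rot: [-3.141, 0.0, 3.089]
force: [-0.7, 0.8, 0.4]
grip_width: 0.0002
```

```bash
python3 -c "
from h import *
s,T=where(); snap('wrist','w5.png')
C=calibration('wrist');L=lambda p:RB@(np.array(p)/1e3)+ORG
print(proj(C,[L([-25,181,36]),L([65,181,36]),L([-25,-79,36]),L([39,181,78])]).round())"
```

```text
t 27.25 loc mm [117.4 108.4 178.8] rpy [-3.1415e+00  2.0000e-04  3.0886e+00] F loc [-0.8  0.8  0.4] w 0.0002
[[376.  -5.]
 [370. 122.]
 [ 21.   4.]
 [389.  84.]]
```

View pics/w5.png

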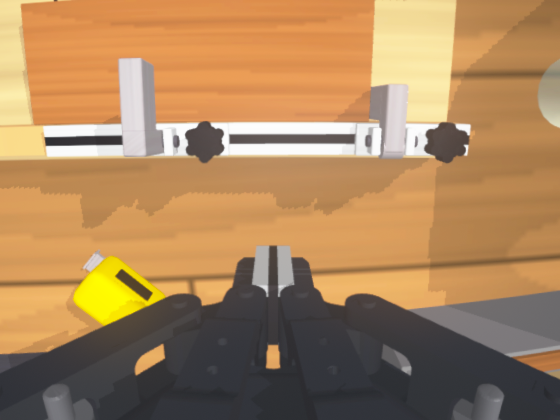

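The board's end (column 372) touches the lowered arm's leg, and the near stop is up. The fence line is hidden by the track from here, so I'll take both ends from the robot side as one picture.

move_arm(jaw=[255, 255, 255, 255, 255], dp=[[0.06, -0.012, 0], [0.061, -0.012, 0], [0, 0, 0.04], [0, 0, 0], [0, 0, 0]], rotation=[[0, 0, 0], [0, 0, 0], [0, 0, 0], [0, 0, 0], [0, 0, 0]])

```text
clock: 27.92
position: [0.5908, 0.0992, 0.1473]
tool_rot: [3.141, 0.001, 3.09]
force: [0.9, -0.6, -0.2]
grip_width: 0.0005
```

```bash
python3 -c "
from h import *
s,T=where(); snap('wrist','w6.png'); to(20,-112,150,s,T)"
```

```text
t 27.93 loc mm [ 21.3  90.4 147.3] rpy [3.1415e+00 7.0000e-04 3.0896e+00] F loc [ 0.9 -0.6 -0.2] w 0.0005
to 20 -112 150 dp [ 0.0012 -0.253  -0.0034] mm 202
```

move_arm(jaw=[255, 255, 255, 255, 255, 255], dp=[[0, -0.065, 0], [0, -0.065, 0], [0, -0.065, 0], [0, -0.055, 0], [0, 0, 0], [0, 0, 0]], rotation=[[0, 0, 0], [0, 0, 0], [0, 0, 0], [0, 0, 0], [0, 0, 0], [0, 0, 0]])

```text
clock: 28.72
position: [0.5802, -0.1, 0.147]
tool_rot: [3.141, 0.001, 3.09]
force: [0.2, 1.6, -0.9]
grip_width: -0.0
```

```bash
python3 -c "
from h import *
s,T=where(); snap('wrist','w7.png')
a=cv2.imread('pics/raw_w6.png')[60:360,160:560];b=cv2.imread('pics/raw_w7.png')[60:360,160:560]
cv2.imwrite('pics/ab.png',cv2.resize(np.vstack([a[60:260],b[60:260]]),None,fx=1.5,fy=1.5,interpolation=cv2.INTER_CUBIC)); to(-65,51,150,s,T)"
```

```text
t 28.73 loc mm [  20.8 -109.1  147. ] rpy [3.1412e+00 7.0000e-04 3.0899e+00] F loc [ 0.1  1.6 -0.9] w -0.0
to -65 51 150 dp [ 0.1075  0.2    -0.0038] mm 182
```

View pics/ab.png

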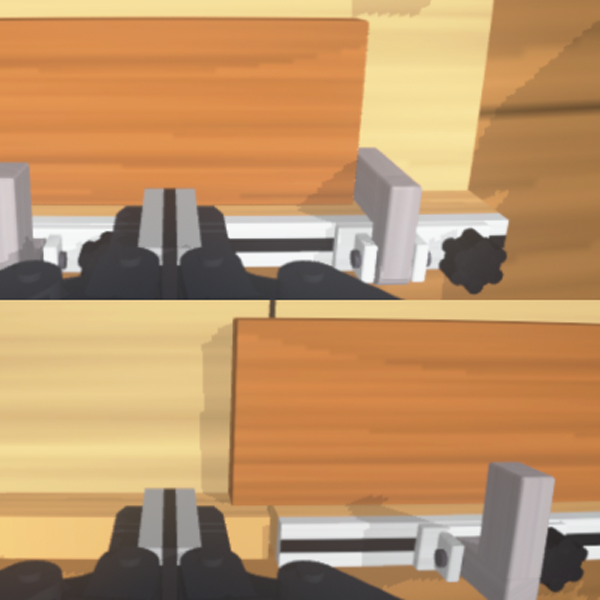

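Both ends look flush and the end is at the stop. I'll finish with one light seating push at the middle of the front edge, biased slightly toward the stop.

move_arm(jaw=[255, 255, 255, 255, 255, 255, 255, 255, 255, 255], dp=[[0.036, 0.066, 0], [0.036, 0.066, 0], [0.036, 0.066, 0], [0, 0, 0], [0, 0, 0.06], [0, 0, 0.06], [0, 0, 0.031], [0, 0, 0], [0, 0, 0], [0, 0, 0]], rotation=[[0, 0, 0], [0, 0, 0], [0, 0, 0], [0, 0, 0], [0, 0, 0], [0, 0, 0], [0, 0, 0], [0, 0, 0], [0, 0, 0], [0, 0, 0]])

```text
clock: 30.02
position: [0.5024, 0.0625, 0.0269]
tool_rot: [3.141, 0.002, 3.09]
force: [0.5, 0.0, -0.2]
grip_width: -0.0
```

```bash
python3 -c "
from h import *
s,T=where(); to(-38,51,26,s,T)"
```

```text
t 30.02 loc mm [-65.2  49.3  26.9] rpy [3.1410e+00 1.9000e-03 3.0901e+00] F loc [ 0.5  0.  -0.2] w -0.0
to -38 51 26 dp [-0.034   0.0022  0.0012] mm 27
```

move_arm(jaw=[255, 255, 255, 255, 255, 255, 255], dp=[[-0.012, 0, 0], [-0.012, 0, 0], [-0.008, 0, 0], [-0.003, 0, 0], [-0.0015, 0.0003, 0], [0, 0, 0], [0, 0, 0]], rotation=[[0, 0, 0], [0, 0, 0], [0, 0, 0], [0, 0, 0], [0, 0, 0], [0, 0, 0], [0, 0, 0]])

```text
clock: 30.9
position: [0.5306, 0.061, 0.0257]
tool_rot: [-3.142, -0.0, 3.09]
force: [1.1, -0.0, 0.5]
grip_width: 0.0001
```

move_arm(jaw=[255, 255, 255], dp=[[-0.001, 0.0003, 0], [0, 0, 0], [0, 0, 0]], rotation=[[0, 0, 0], [0, 0, 0], [0, 0, 0]])

```text
clock: 31.28
position: [0.5316, 0.0611, 0.0257]
tool_rot: [-3.142, -0.0, 3.09]
force: [-0.2, 1.8, 0.0]
grip_width: -0.0003
```

```bash
python3 -c "
from h import *
where()"
```

```text
t 31.27 loc mm [-35.9  49.4  25.7] rpy [-3.1415 -0.      3.0899] F loc [-0.2  1.8  0. ] w -0.0003
```

move_arm(jaw=[255, 255, 255, 255], dp=[[-0.001, 0.0003, 0], [-0.0005, 0.0003, 0], [0, 0, 0], [0, 0, 0]], rotation=[[0, 0, 0], [0, 0, 0], [0, 0, 0], [0, 0, 0]])

```text
clock: 31.78
position: [0.5319, 0.0612, 0.0256]
tool_rot: [-3.141, -0.002, 3.09]
force: [-6.1, -2.1, 4.8]
grip_width: -0.0
```

Seated: 6 N against the fence, with about 2 N toward the stop. I'll retreat and compare pictures numerically from the same wrist pose.

move_arm(jaw=[255, 255, 255, 255, 255, 255, 255, 255, 255], dp=[[0.008, 0, 0], [0.025, 0, 0], [0, 0, -0.06], [0, 0, -0.065], [0.04, 0, -0.06], [0.07, 0, -0.03], [0.07, 0, 0], [0, 0, 0], [0, 0, 0]], rotation=[[0, 0, 0], [0, 0, 0], [0, 0, 0], [0, 0, 0], [0, 0, 0], [0, 0, 0], [0, 0, 0], [0, 0, 0], [0, 0, 0]])

```text
clock: 32.9
position: [0.3632, 0.0706, 0.198]
tool_rot: [3.141, 0.001, 3.09]
force: [-0.2, 0.1, -0.3]
grip_width: -0.0001
```

```bash
python3 - <<'E'
from h import *
where(); im=grab_frame('top'); cv2.imwrite('pics/t9.png',im)
a=cv2.imread('pics/raw_t0.png').astype(int)
L=lambda p:RB@(np.array(p)/1e3)+ORG
C=calibration('top')
print('expected board corners',proj(C,[L([-25,181,36]),L([-25,-79,36]),L([65,-79,36])]).round(1))
# front edge of board: column-wise strongest red/yellow transition
hsv=im.astype(int); r=hsv[:,:,1]-hsv[:,:,0]*0  # green
e=[]
for u in range(205,290,6):
    col=r[195:262,u].astype(float); e.append((u,195+int(np.argmax(np.diff(col)))))
print(e)
loc=lambda P:((P-ORG)@RB*1e3).round(1)
print(loc(pix(C,[(u,v+.5) for u,v in e],.036))[:,:2].tolist())
print('row green', r[222,185:300].tolist())
E
```

```text
t 32.9 loc mm [-204.6   50.4  198. ] rpy [3.1410e+00 1.3000e-03 3.0903e+00] F loc [-0.2  0.1 -0.3] w -0.0001
expected board corners [[192.3 229.4]
 [283.5 233.9]
 [285.  202.7]]
[(205, 195), (211, 195), (217, 195), (223, 196), (229, 196), (235, 198), (241, 232), (247, 233), (253, 233), (259, 233), (265, 198), (271, 198), (277, 198), (283, 233), (289, 204)]
[[74.3, 151.8], [75.2, 134.7], [76.1, 117.5], [74.1, 100.1], [74.9, 82.9], [70.0, 65.4], [-27.1, 42.3], [-29.1, 25.1], [-28.2, 8.0], [-27.4, -9.0], [74.4, -20.8], [75.3, -38.1], [76.2, -55.3], [-24.0, -77.4], [60.5, -90.7]]
row green [195, 197, 198, 199, 199, 202, 208, 163, 130, 130, 134, 135, 136, 135, 135, 137, 137, 139, 140, 138, 140, 140, 139, 139, 139, 141, 139, 140, 140, 139, 139, 141, 138, 139, 138, 138, 137, 137, 137, 137, 136, 135, 135, 134, 132, 133, 134, 133, 133, 134, 135, 135, 136, 138, 136, 137, 137, 136, 139, 139, 141, 141, 141, 140, 143, 143, 142, 141, 142, 143, 142, 143, 144, 141, 140, 142, 142, 142, 143, 143, 142, 142, 142, 143, 143, 142, 143, 142, 143, 143, 142, 141, 141, 143, 142, 141, 141, 140, 140, 163, 179, 175, 172, 193, 206, 204, 203, 204, 205, 204, 205, 206, 185, 187, 185]
```

```bash
python3 -c "
from h import *
print(workorder.job_done())"
```

```text
the job is handed in; nothing more can be done
None
```

I flipped the far length stop fully down and left the nearer one up. I then pushed the board flat along the base until it lay against the fence with its end on the lowered stop. I handed the job in at about 33 s with the arm clear of everything.

**Stop:** The bar met firm resistance at 78.0 mm above the bench (16 N), which is its fully-down height. The close-up pictures show the near stop still raised.

**Board:** The last pushes met about 6 N at the stop and about 6 N at the fence. In the close-ups the end touches the stop's leg and both ends of the long edge look flush. A rough check of the top picture after backing away puts both board ends within about 1 pixel (2–3 mm) of where they should be. It read the front edge only in part, within about 4 mm, and some columns picked up the fence instead.

**Unplanned contact:** At the very start, closing the fingers pressed their tips on the drawer cabinet under the start pose. That read about 77 N at the wrist, under the 120 N limit. I lifted off at once and did not check whether the cabinet had shifted.

**Other items:** I didn't touch any of the listed items. The offcut, tape measure and bottle were in place in the pictures where they appeared; I did not check the others one by one at the end.

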